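# Push the copper pot against its stop and close the slide on it

### The job

Push the copper pot along the bench, without lifting it, until it stands against the end stop of the green clamping station. Then push the red-handled slide in until its jaw holds the pot against the long fence, and leave it so. Keep the pot upright, and leave the grey pot and everything else on the bench where it is.

Things in the scene. Friction and masses are not known exactly. Their poses are not given: they have to be found in the camera images.
- copper_pot: The copper-coloured round pot, filled by its wooden former (solid; wooden top), loose, about 0.3 to 0.65 kg. 62 mm tall; a foot ring and a rim, both 76 mm in diameter (foot 0 to 14 mm high, rim 54 to 62 mm), body between them 70 mm in diameter. Origin: centre of its underside, z up.
- station: Green clamping station, fixed to the bench at a new place and turn each time. Origin, on the bench: where the pot's centre stands when it is against both end stop and fence. x points from slide to fence (roughly away from the robot), y from end stop to the open side where the pot enters (roughly to the robot's left), z up. A thin grey plate let flush into the bench marks its floor.
- fence (a point): Centre of the long fence's face, 18 mm above the bench, at station x +38, y +10 mm. The fence runs along station y from -52 to +73 mm, is 16 mm thick and 36 mm tall.
- end_stop (a point): Centre of the end stop's face, 18 mm above the bench, at station x +8, y -38 mm. The stop runs along station x from -38 to +54 mm, is 14 mm thick and 36 mm tall.
- slide (a joint): Slide travel in m along station +x, 0 fully open, end of travel 0.061; starts between 0 and 0.02. At value q the flat steel jaw (50 mm wide along y, 6 to 40 mm high) has its face at station x = -0.098 + q, so it meets the seated pot at q = 0.060. It moves with about 2.5 N of friction and stays where it is left.
- slide_handle (a point): Point on the back of the slide's red handle (the face away from the fence), 50 mm above the bench, at station x = -0.129 + q, y = 0. The handle is an upright plate 14 mm thick along x, 36 mm wide along y, its top 72 mm above the bench; its back is free above 24 mm (below lie the bar and its guide block, station x -200 to -145 mm). Push this face along the station's +x.
- grey_pot: A grey aluminium pot of the same shape and size as the copper pot, loose; leave it. Origin: centre of its underside.
- former: Loose wooden former, a tapered round block 56 mm in diameter, 65 mm tall; leave it. Origin: centre of its underside.
- bush: Loose brass bush 36 mm in diameter, 24 mm tall; leave it. Origin: centre of its underside.
- oil_can: Loose blue can 56 mm in diameter, 100 mm tall; leave it. Origin: centre of its underside.
- hammer: Loose hammer lying on the bench, under 300 mm long; leave it.
- screwdriver: Loose screwdriver lying on the bench, under 230 mm long; leave it.
- blanks: Loose stack of copper blanks, a disc 80 mm in diameter, 12 mm high; leave it. Origin: centre of its underside.
Things that resemble listed ones, but are neither listed nor needed, are in the scene too. What is shaped like the copper_pot but purple is not meant.

How it is judged:
On the way, in this order (a step that is already met when the one before it is completed fails the run):
1. the copper pot stands against the end stop (gap under 5 mm), between fence and slide, while the slide is still open (y of copper_pot in the frame of station between -0.003 and 0.005 m and x of copper_pot in the frame of station between -0.045 and 0.003 m and angle between copper_pot's own z axis and vertical below 0.06 rad and value of joint slide below 0.05 m), for 0.2 s.
2. the slide is pushed in on the pot and the pot is against the fence (y of copper_pot in the frame of station between -0.004 and 0.006 m and x of copper_pot in the frame of station between -0.004 and 0.004 m and value of joint slide above 0.0565 m), for 0.2 s.
At the end, for the whole second after the job is handed in: The copper pot stands upright on the bench at rest, within 6 mm of the end stop and 4 mm of the fence, with the slide pushed in on it (joint above 0.0565) (all of step 2 and angle between copper_pot's own z axis and vertical below 0.06 rad and height (world z) of copper_pot below 0.004 m and linear speed of copper_pot below 0.01 m/s and velocity of joint slide below 0.005 m/s); the robot touches nothing.
It fails at once if the copper pot is lifted off the bench (10 mm) (height (world z) of copper_pot above 0.01 m).
It fails at once if the copper pot is tipped (angle between copper_pot's own z axis and vertical above 0.3 rad).
It fails at once if another thing on the bench is moved more than 20 mm (distance of any of grey_pot, former, bush, oil_can, hammer, screwdriver, blanks from where it was at the start of the episode above 0.02 m).
It also fails if it takes over 61 s, if anything falls off the work surface, if the arm or the gripper's body presses on something with over 40 N, if the wrist force passes 120 N, or if a joint passes its speed limit or range.

### The arm

A 6-joint arm with a two-finger parallel gripper is mounted at the origin on the work surface. World frame = base frame: x ahead of the robot, y to its left, z up, the work surface at z = 0. Lengths are in m, angles in rad, forces in N, time in s.
With the tool pointing down it reaches from about 0.325 to 0.85 m from the base axis. Payload 4.4 kg.
Tool frame: the origin (TCP) lies at the very end of the fingers, on their centre line; the grasp point (between the pads) lies 19 mm behind it; z points along the fingers, y is the direction in which the jaws open and shut (so a half turn about z gives the same grasp; the last joint's range is limited). The gripper opens to 94 mm and grips with 3 to 60 N. Pads are 16 mm wide; open, the fingers measure 119 mm over their backs; the gripper's body (75 mm by 177 mm) begins 78 mm behind the grasp point.
Start: joints at [0.977, 0.207, 1.542, -0, 1.393, -0.15], TCP at [0.247, 0.519, 0.205] pointing down, gripper open.
Joint ranges: [-2.73, 2.73], [-0.86, 2.22], [0.23, 2.46], [-1.11, 4.25], [0.08, 2.63], [-2.82, 2.82]. Speed limits (rad/s): [2.79, 2.79, 3.14, 3.14, 3.14, 3.14].

### API

Orientations are given as a unit quaternion [x, y, z, w].
In Python, from plant import r gives the robot as it stands.
- The arm moves only by the shell command python3 -m jog 'ROWS'. ROWS is JSON, a list of rows, each a list of 3 entries, a list of its own where there are three numbers: the turn, a rotation vector about the tool's x, y, z in rad, then the shift along the tool's x, y, z in m, then the closure, from -1 (fully open) to 1 (shut). A call has 1 to 10 rows; each row is the pose to reach, as a shift and turn from the pose commanded when the call began, along the tool's axes at that moment; what a row does not reach only later rows make up. A row lasts 1/12 s, in which the tool goes at most 41.7 mm and 7.16 degrees, less where a joint would pass 70% of its speed; a pose out of reach is approached as far as the arm can. A call with a gripper value outside its range is refused whole. The fingers move at their own pace and stop on an object; the grip force is fixed at half the most. Time passes only in rows, so rows that repeat a pose let the fingers close. It gives the time, the measured TCP pose, the force and the opening at its end, in the units of the state.
- r.sense(): the state, without advancing time (a new reading comes with each control period).
- r.grab_frame(name): name is "scene" or "top" or "wrist"; returns a dict with "image" (400x640x3 uint8, blue, green, red), "fx", "fy", "cx", "cy" (pixels), "T" (4x4, takes a point from camera to world coordinates); the wrist camera has in their place "hand_eye" (4x4, takes a point from camera to tool coordinates, whose origin is the TCP and whose axes are the flange's). Camera axes: x right, y down, z forward; pixel columns grow to the right and rows downward; lengths in m; the calibration is good to about 2 mm. A picture is of the moment at which its call begins: read the wrist's pose just before it. There is no depth.
- r.hand_in(): hands the job in, once; it reports no verdict.
The state is a dict: "t": time; "joints": joint angles; "qd": joint speeds; "joint_efforts": joint torques, N m; "ee_pos": TCP position; "eef_rot": TCP orientation; "ft_force": force on the tool from outside, world axes, zero at the start; "moment": the same for the moment, N m; "gripper_width": finger opening in m.
Only numpy, scipy, OpenCV 4.12 (cv2) and the standard library are available. Lean on these libraries where they do the work, as an engineer would, in place of code of your own. Each camera call takes 0.05 s, during which the arm holds its last target.

## Working session

There is one attempt and no reset: what is moved stays moved. The work goes in short steps, Python scripts to look and compute and a shell command to move; the robot and the scene stay as the last step left them, time stands still between calls to the robot, and variables do not carry over. Pictures are saved under pics/ and viewed, and the job is handed in when it is done.

```bash
ls; mkdir -p pics
python3 - <<'E'
from plant import r
import cv2
s=r.sense();print(s)
for n in("scene","top"):
    f=r.grab_frame(n);cv2.imwrite(f"pics/{n}0.png",f["image"]);print(n,f["fx"],f["fy"],f["cx"],f["cy"],f["T"])
E
```

```text
pics
{'t': 0.0, 'joints': array([ 9.76500972e-01,  2.07416456e-01,  1.54294591e+00, -2.64958558e-05,
        1.39346969e+00, -1.50474415e-01]), 'qd': array([1.42198215e-03, 2.01149657e-04, 1.06233405e-03, 5.75113070e-05,
       1.09177804e-03, 1.08187485e-03]), 'joint_efforts': array([ 2.07016740e-05, -3.70889211e+01, -2.81410146e+01,  6.95520965e-02,
        3.64425278e-02, -1.98400467e-04]), 'ee_pos': array([0.24645324, 0.51861985, 0.20429663]), 'eef_rot': array([ 2.20091215e-01,  9.75478653e-01, -1.04770008e-03, -3.95244595e-04]), 'ft_force': array([ 0.10842954, -0.39745775,  0.44483199]), 'moment': array([-0.02693907,  0.00753257, -0.01688586]), 'gripper_width': 0.0942171765344991}
scene 414.9525385971407 414.9525385971407 318.68843059788725 197.58212973637137 [[-0.67824181  0.52638466 -0.5127448   1.09811152]
 [ 0.73478916  0.49391868 -0.46489701  0.46351002]
 [ 0.00853958 -0.69207191 -0.72177804  0.82508952]
 [ 0.          0.          0.          1.        ]]
top 466.4094298699604 466.4094298699604 315.6998628644787 197.01294524171539 [[ 0.01043591 -0.98598071  0.16653266  0.31794979]
 [-0.99989462 -0.01197045 -0.00821351 -0.02095105]
 [ 0.01009183 -0.1664294  -0.98600173  1.48596572]
 [ 0.          0.          0.          1.        ]]
```

View pics/scene0.png

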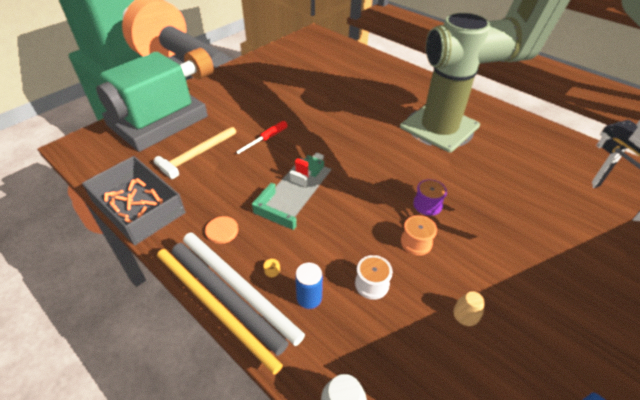

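View pics/top0.png

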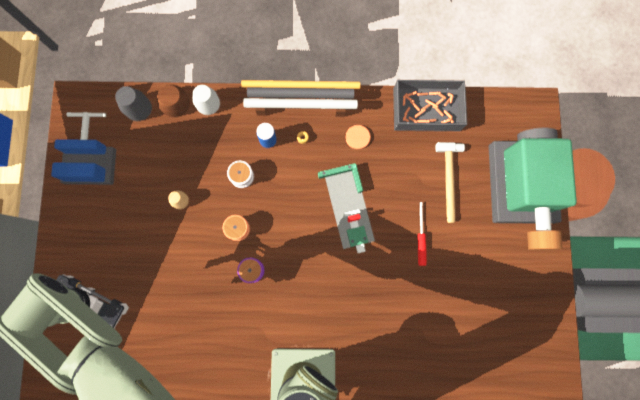

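The top view shows the copper pot at about (236,228), the purple pot at (250,271), the grey pot at (240,174), and the station around (347,205) with its red handle at (353,216). I'll enlarge the crops to read these more closely.

Run:
```python
import cv2
a=cv2.imread("pics/top0.png")
cv2.imwrite("pics/c1.png",cv2.resize(a[150:260,300:400],None,fx=7,fy=5.4545*1,interpolation=cv2.INTER_CUBIC) if 0 else cv2.resize(a[150:260,300:400],None,fx=5,fy=5,interpolation=cv2.INTER_CUBIC))
cv2.imwrite("pics/c2.png",cv2.resize(a[155:285,200:300],None,fx=4.5,fy=4.5,interpolation=cv2.INTER_CUBIC))
b=cv2.imread("pics/scene0.png")
cv2.imwrite("pics/c3.png",cv2.resize(b[140:240,240:340],None,fx=6,fy=6,interpolation=cv2.INTER_CUBIC))
```

```text
(no output)
```

View pics/c1.png

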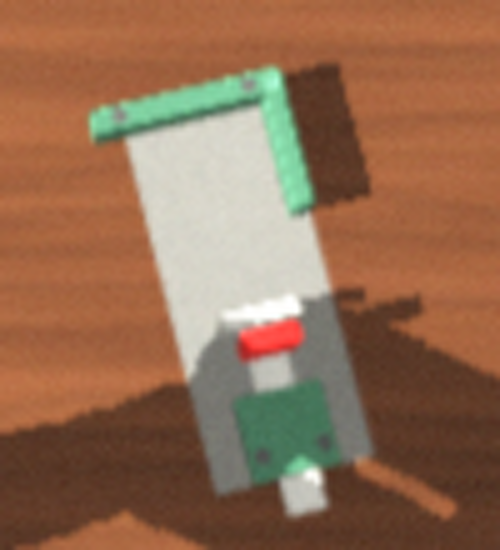

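View pics/c2.png

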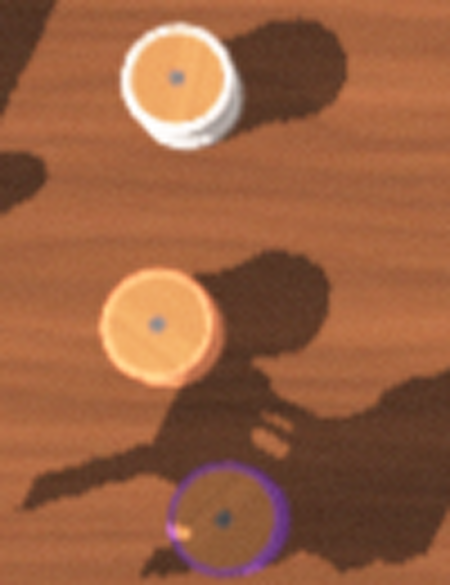

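View pics/c3.png

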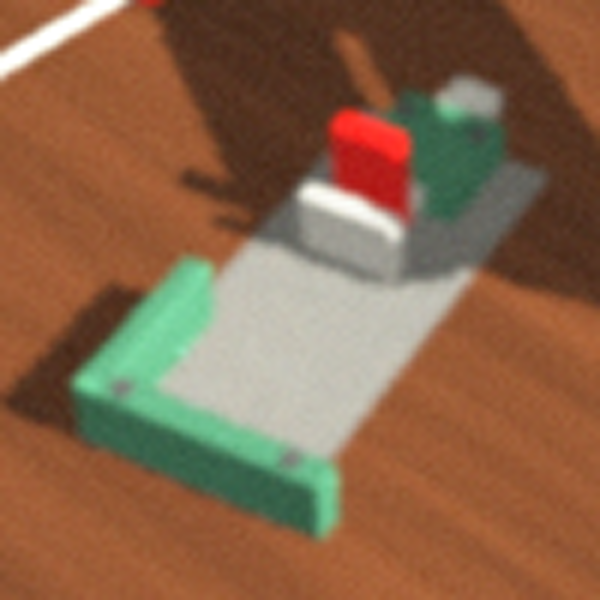

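Run:
```python
import cv2
a=cv2.imread("pics/top0.png")
b=cv2.imread("pics/scene0.png")
def crop(im,u0,v0,w,h,s,n):
    c=cv2.resize(im[v0:v0+h,u0:u0+w],None,fx=s,fy=s,interpolation=cv2.INTER_CUBIC)
    for k in range(0,w,5): cv2.line(c,(k*s,0),(k*s,8 if k%10 else 16),(255,255,255),1)
    for k in range(0,h,5): cv2.line(c,(0,k*s),(8 if k%10 else 16,k*s),(255,255,255),1)
    cv2.imwrite(n,c)
crop(a,310,155,60,50,13,"pics/d1.png")
crop(b,245,175,60,60,10,"pics/d2.png")
crop(b,280,150,50,50,12,"pics/d3.png")
crop(a,330,200,50,50,12,"pics/d4.png")
```

```text
(no output)
```

View pics/d1.png

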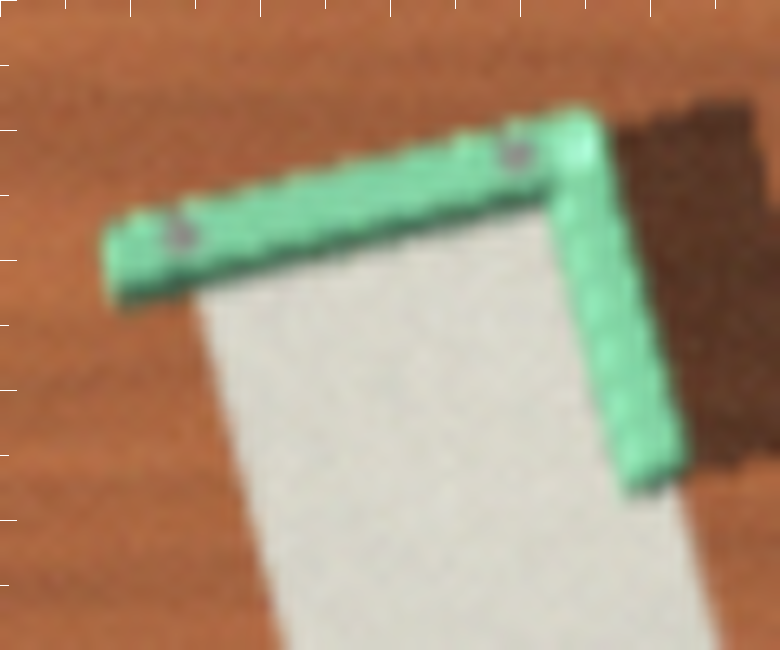

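View pics/d2.png

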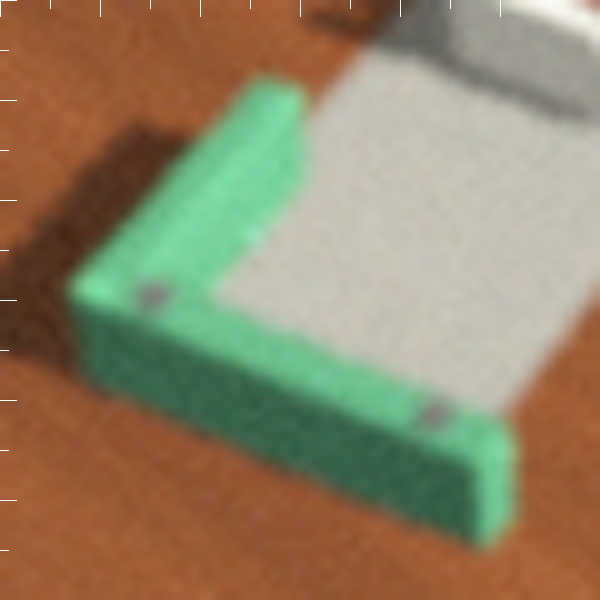

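View pics/d3.png

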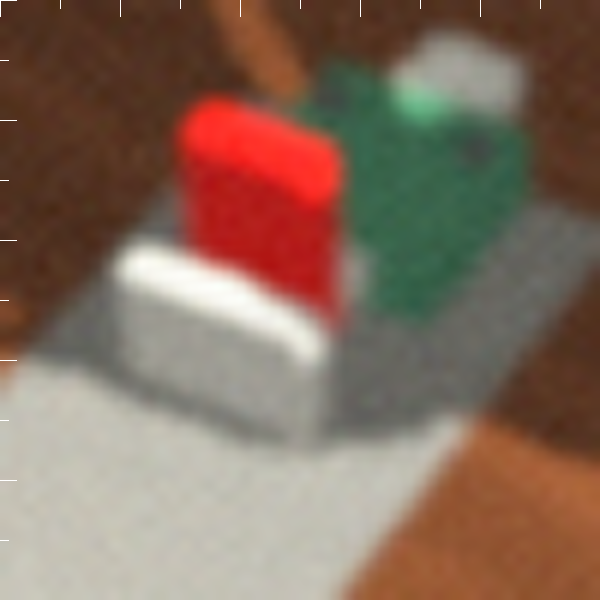

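View pics/d4.png

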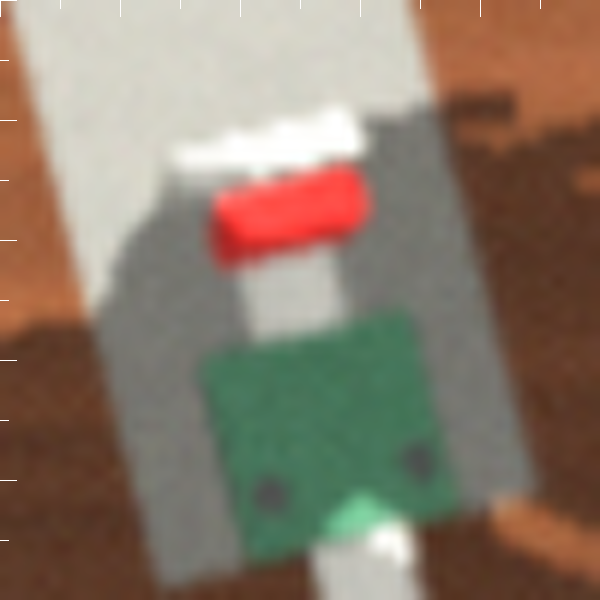

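```bash
cat > h.py <<'E'
import numpy as np
from scipy.optimize import least_squares
from scipy.spatial.transform import Rotation as R
CAM={'scene':dict(f=414.9525385971407,c=(318.68843059788725,197.58212973637137),T=np.array([[-0.67824181,0.52638466,-0.5127448,1.09811152],[0.73478916,0.49391868,-0.46489701,0.46351002],[0.00853958,-0.69207191,-0.72177804,0.82508952],[0,0,0,1]])),
'top':dict(f=466.4094298699604,c=(315.6998628644787,197.01294524171539),T=np.array([[0.01043591,-0.98598071,0.16653266,0.31794979],[-0.99989462,-0.01197045,-0.00821351,-0.02095105],[0.01009183,-0.1664294,-0.98600173,1.48596572],[0,0,0,1]]))}
def proj(n,P):
    c=CAM[n];p=(np.asarray(P)-c['T'][:3,3])@c['T'][:3,:3]
    return p[...,:2]/p[...,2:]*c['f']+np.array(c['c'])
def ray(n,uv,z):
    c=CAM[n];d=c['T'][:3,:3]@np.array([(uv[0]-c['c'][0])/c['f'],(uv[1]-c['c'][1])/c['f'],1]);o=c['T'][:3,3]
    return o+d*(z-o[2])/d[2]
def st2w(s,P):  # s=(x,y,th)
    P=np.asarray(P,float);c,n=np.cos(s[2]),np.sin(s[2])
    return np.stack([s[0]+c*P[...,0]-n*P[...,1],s[1]+n*P[...,0]+c*P[...,1],P[...,2]],-1)
E
python3 - <<'E'
from h import *
px=lambda l,o,s:(np.array(l,float)+.5)/s-.5+np.array(o)
X=1e-3*np.array([[54,73,36],[54,-52,36],[-38,-52,36],[-38,-38,36],[38,73,36],[38,-38,36]])
t=px([(103,225),(603,105),(690,455),(625,482),(115,285),(553,190)],(310,155),13)
s=px([(475,462),(70,290),(262,75),(303,92),(512,425),(210,290)],(245,175),10)
# slide: jaw front top edge, handle top
J=1e-3*np.array([[-98,25,40],[-98,-25,40],[-115,18,72],[-115,-18,72],[-129,-18,72]])
jt=px([(172,152),(350,107),(213,200),(362,165),(370,208)],(330,200),12)
js=px([(322,352),(115,268),(335,200),(185,150),(205,97)],(280,150),12)
def res(p,full=False):
    W=st2w(p,X);Jq=J.copy();Jq[:,0]+=p[3];V=st2w(p,Jq)
    r=[proj('top',W)-t,proj('scene',W)-s,proj('top',V)-jt,proj('scene',V)-js]
    if full:
        for k in r:print(np.round(k,1).tolist())
    return np.concatenate(r).ravel()
o=least_squares(res,[.57,-.1,-.2,.01],loss='soft_l1');print(o.x);res(o.x,1)
for l,a,b,w in(('both',1,1,0),):pass
# per-camera
for n,u in(('top',t),('scene',s)):
    q=least_squares(lambda p:(proj(n,st2w(p,X))-u).ravel(),o.x[:3]).x;print(n,q)
ct=px([(158,327)],(200,155),4.5)[0];gt=px([(177,76)],(200,155),4.5)[0];pt=px([(225,518)],(200,155),4.5)[0]
for l,u in(('cu',ct),('grey',gt),('purple',pt)):print(l,ray('top',u,.062))
for l,u,z in(('can',(265,128),.1),('bush',(303,137),.024),('blanks',(358,136),.012),('sd',(422,235),.01)):print(l,ray('top',u,z))
print('scene cu',ray('scene',(420,229),.062),ray('scene',(430,189),.062))
E
```

```text
[ 0.60884587 -0.12053712  0.24771029  0.00597922]
[[-0.4, 0.2], [-0.8, 0.6], [-0.3, 1.2], [0.4, 0.1], [-0.1, 0.4], [0.0, -0.2]]
[[0.3, 0.8], [-0.6, 0.2], [-0.3, 0.1], [-0.1, 0.1], [-0.1, 0.2], [-6.6, -1.8]]
[[-0.9, 0.5], [-0.3, 0.5], [-0.0, -0.1], [-1.0, 0.1], [-0.6, 0.9]]
[[-1.6, -0.3], [0.0, 0.7], [-2.0, -0.8], [-0.9, -0.9], [0.1, 0.6]]
top [ 0.61014589 -0.12116568  0.2459216 ]
scene [ 0.60669743 -0.11825555  0.24941989]
cu [0.46161007 0.21378849 0.062     ]
grey [0.63626619 0.20749632 0.062     ]
purple [0.33389549 0.1639725  0.062     ]
can [0.76620943 0.12628766 0.1       ]
bush [0.76207929 0.01019079 0.024     ]
blanks [ 0.77156136 -0.16987722  0.012     ]
sd [ 0.44909076 -0.37182979  0.01      ]
scene cu [0.46707273 0.21830322 0.062     ] [0.33459225 0.16267342 0.062     ]
```

Run:
```python
import cv2
b=cv2.imread("pics/scene0.png")
c=cv2.resize(b[170:270,380:480],None,fx=6,fy=6,interpolation=cv2.INTER_CUBIC);cv2.imwrite("pics/e1.png",c)
```

```text
(no output)
```

View pics/e1.png

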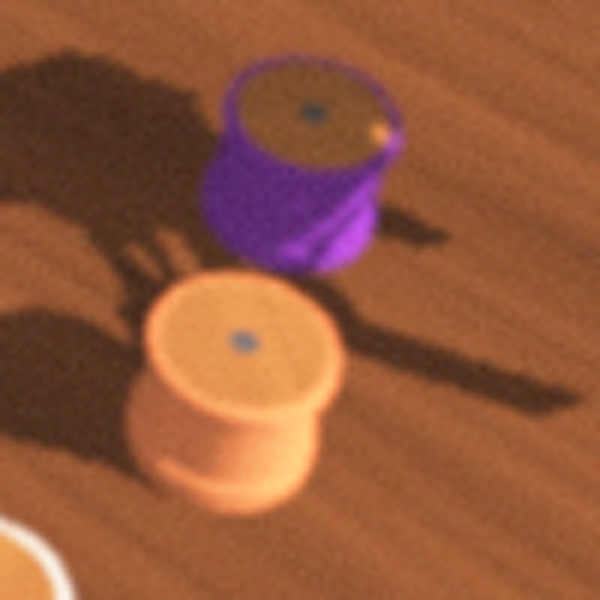

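The copper pot's centre agrees between the two cameras to a few mm. It sits at station (-59, +360) mm, and the slide is at about 6 mm. I'll use the two fingers, partly open, as a fork behind the pot.

```bash
cat >> h.py <<'E'
S=np.array([0.6088,-0.1203,0.2475])
def goal(sx,sy,z,yaw=0.):
    """print turn/shift in tool axes to bring TCP to station (sx,sy) mm, z mm; tool y along station x turned by yaw"""
    from plant import r
    s=r.sense();Rt=R.from_quat(s['eef_rot']);p=s['ee_pos']
    P=st2w(S,np.array([sx,sy,z])*1e-3)
    a=S[2]+yaw
    Y=np.array([np.cos(a),np.sin(a),0]);Z=np.array([0,0,-1.]);Xx=np.cross(Y,Z)
    G=R.from_matrix(np.stack([Xx,Y,Z],1))
    print('turn',(Rt.inv()*G).as_rotvec().round(4),'shift',Rt.inv().apply(P-p).round(4))
def rep():
    from plant import r
    s=r.sense();p=s['ee_pos'];d=p[:2]-S[:2];c,n=np.cos(S[2]),np.sin(S[2]);f=s['ft_force']
    M=R.from_quat(s['eef_rot']).as_matrix()
    print('t',round(s['t'],2),'st mm',np.round([1e3*(c*d[0]+n*d[1]),1e3*(-n*d[0]+c*d[1]),1e3*p[2]],1),'F st',np.round([c*f[0]+n*f[1],-n*f[0]+c*f[1],f[2]],1),'w',round(1e3*s['gripper_width'],1),'yaw err',np.round(np.arctan2(M[1,1],M[0,1])-S[2],4),'z',M[:,2].round(3),'j',s['joints'].round(2))
E
python3 - <<'E'
from h import *
print(ray('scene',(420.8,227),.062)); 
P=np.array([.463,.215])-S[:2];c,n=np.cos(S[2]),np.sin(S[2]);print(c*P[0]+n*P[1],-n*P[0]+c*P[1])
goal(-59,435,200);rep()
E
```

```text
[0.46050463 0.21627709 0.062     ]
-0.059215069960383476 0.36080092224048826
turn [-2.000e-03  5.000e-04  8.795e-01] shift [-0.2788 -0.124   0.0046]
t 0.1 st mm [-194.7  708.3  204.4] F st [-0.3  0.4 -0.9] w 93.8 yaw err 0.8795 z [-0.001 -0.002 -1.   ] j [ 0.98  0.21  1.54  0.    1.39 -0.15]
```

```bash
python3 -m jog '[[[0,0,0.1],[-0.035,-0.015,0],-0.06],[[0,0,0.22],[-0.07,-0.03,0],-0.06],[[0,0,0.34],[-0.105,-0.046,0],-0.06],[[0,0,0.46],[-0.14,-0.062,0],-0.06],[[0,0,0.58],[-0.175,-0.078,0],-0.06],[[0,0,0.7],[-0.21,-0.093,0],-0.06],[[0,0,0.8],[-0.245,-0.109,0],-0.06],[[-0.002,0,0.8795],[-0.279,-0.124,0],-0.06],[[-0.002,0,0.8795],[-0.279,-0.124,0],-0.06],[[-0.002,0,0.8795],[-0.279,-0.124,0.005],-0.06]]'; python3 -c "
from h import *
rep()
from plant import r
import cv2
f=r.grab_frame('wrist');cv2.imwrite('pics/w1.png',f['image']);print(f['fx'],f['cx'],f['cy'],f['hand_eye'])
goal(-60,435,12)"
```

```text
t: 0.93
ee_pos: [0.4471, 0.2863, 0.2009]
eef_rot: [0.616, 0.788, 0.002, 0.0]
ft_force: [-0.3, 0.7, -0.4]
gripper_width: 0.0498
t 0.93 st mm [-57.1 433.8 200.9] F st [-0.1  0.8 -0.4] w 49.8 yaw err -0.0034 z [ 0.003  0.002 -1.   ] j [0.41 0.11 1.66 0.   1.37 0.16]
304.14510280729417 322.4464494605762 199.91029303093097 [[-4.29399697e-04 -9.63941513e-01 -2.66113839e-01  7.84174916e-02]
 [ 9.99999893e-01 -4.59344647e-04  5.02857069e-05  3.73491211e-05]
 [-1.70710448e-04 -2.66113789e-01  9.63941607e-01 -1.79364337e-01]
 [ 0.00000000e+00  0.00000000e+00  0.00000000e+00  1.00000000e+00]]
turn [-0.0003 -0.0012 -0.0012] shift [-1.000e-04 -1.100e-03  1.871e-01]
```

View pics/w1.png

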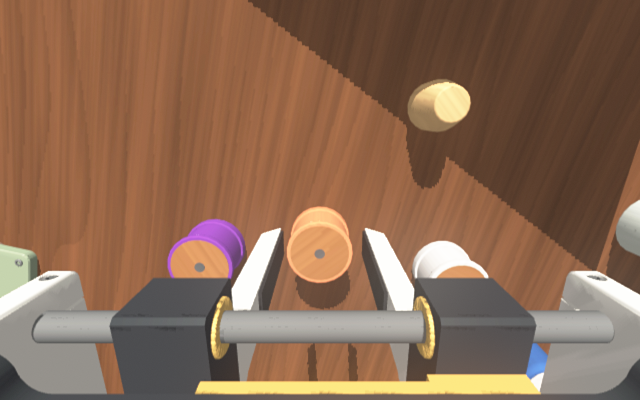

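The wrist picture shows the copper pot's top at (319,254), centred between the fingers, with the purple pot to its left and the grey pot to its right. I'll check its position by calculation.

```bash
python3 -c "
from h import *
from plant import r
s=r.sense();f=r.grab_frame('wrist');H=f['hand_eye']
M=R.from_quat(s['eef_rot']).as_matrix()
def w(u,v,z):
    d=M@H[:3,:3]@np.array([(u-f['cx'])/f['fx'],(v-f['cy'])/f['fy'],1]);o=s['ee_pos']+M@H[:3,3]
    P=o+d*(z-o[2])/d[2];q=P[:2]-S[:2];c,n=np.cos(S[2]),np.sin(S[2]);return P.round(4),(c*q[0]+n*q[1]).round(4),(-n*q[0]+c*q[1]).round(4)
print(w(319.5,254,.062)); print(w(200,267,.062))
rep();goal(-60,435,12)"
```

```text
(array([0.4596, 0.2159, 0.062 ]), np.float64(-0.0623), np.float64(0.3625))
(array([0.3304, 0.1667, 0.062 ]), np.float64(-0.1996), np.float64(0.3464))
t 1.03 st mm [-59.5 435.7 199.1] F st [ 0.1 -0.8  0.2] w 49.8 yaw err 0.0006 z [-0.001  0.001 -1.   ] j [0.41 0.12 1.66 0.   1.37 0.16]
turn [-0.0011 -0.001   0.0006] shift [-0.0009 -0.0003  0.1871]
```

```bash
python3 -m jog '[[[0,0,0],[0,-0.002,0.04],-0.06],[[0,0,0],[0,-0.002,0.08],-0.06],[[0,0,0],[0,-0.002,0.12],-0.06],[[0,0,0],[0,-0.002,0.155],-0.06],[[0,0,0],[0,-0.002,0.178],-0.06],[[0,0,0],[0,-0.002,0.187],-0.06],[[0,0,0],[0,-0.002,0.187],-0.06]]'; python3 -c "
from h import *
rep();goal(-61,400,12);goal(-15,110,12)"
```

```text
t: 1.62
ee_pos: [0.4404, 0.2874, 0.0107]
eef_rot: [0.613, 0.79, -0.002, -0.001]
ft_force: [0.2, -0.4, -0.5]
gripper_width: 0.0498
t 1.62 st mm [-63.4 436.5  10.7] F st [ 0.1 -0.4 -0.5] w 49.8 yaw err 0.0027 z [-0.005 -0.001 -1.   ] j [0.41 0.36 1.81 0.   0.98 0.16]
turn [-0.0047 -0.      0.0027] shift [-0.0365  0.0023 -0.0013]
turn [-0.0047 -0.      0.0027] shift [-0.3266  0.0475 -0.0015]
```

```bash
python3 -m jog '[[[0,0,0],[-0.012,0.001,0],-0.06],[[0,0,0],[-0.024,0.002,0],-0.06],[[0,0,0],[-0.03,0.002,0],-0.06],[[0,0,0],[-0.035,0.003,0],-0.06],[[0,0,0],[-0.04,0.003,0],-0.06],[[0,0,0],[-0.046,0.004,0],-0.06],[[0,0,0],[-0.053,0.005,0],-0.06],[[0,0,0],[-0.06,0.006,0],-0.06]]'; python3 -c "
from h import *
rep()
from plant import r
import cv2
f=r.grab_frame('wrist');cv2.imwrite('pics/w2.png',f['image'])
goal(-15,110,12)"
```

```text
t: 2.28
ee_pos: [0.465, 0.2306, 0.014]
eef_rot: [0.614, 0.789, 0.002, 0.0]
ft_force: [-2.1, 3.5, 3.9]
gripper_width: 0.0499
t 2.28 st mm [-53.5 375.4  14. ] F st [-1.2  4.   3.9] w 49.9 yaw err 0.0001 z [ 0.002  0.002 -1.   ] j [0.29 0.33 1.83 0.   0.98 0.04]
turn [ 0.0032 -0.0002 -0.0003] shift [-0.264   0.0382  0.0019]
```

View pics/w2.png

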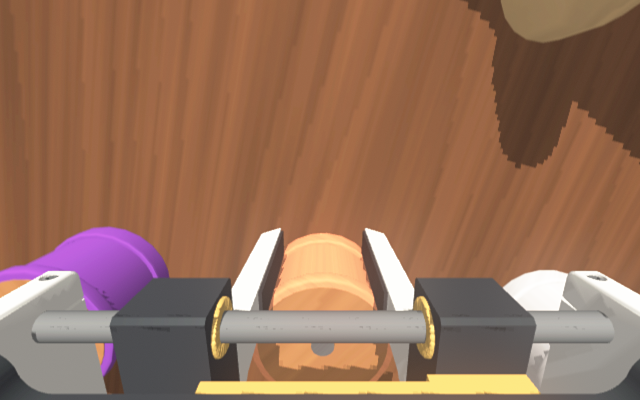

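The fork is seated symmetrically behind the pot, in the picture and at the expected contact point. I'll keep pushing.

```bash
python3 -m jog '[[[0,0,0],[-0.008,0.0011,0],-0.06],[[0,0,0],[-0.017,0.0024,0],-0.06],[[0,0,0],[-0.026,0.0038,0],-0.06],[[0,0,0],[-0.035,0.005,0],-0.06],[[0,0,0],[-0.044,0.0063,0],-0.06],[[0,0,0],[-0.053,0.0076,0],-0.06],[[0,0,0],[-0.062,0.009,0],-0.06],[[0,0,0],[-0.071,0.0103,0],-0.06],[[0,0,0],[-0.08,0.0116,0],-0.06],[[0,0,0],[-0.088,0.0127,0],-0.06]]'; python3 -c "
from h import *
rep()
goal(-15,110,12)"
```

```text
t: 3.17
ee_pos: [0.4987, 0.1476, 0.0135]
eef_rot: [0.615, 0.789, 0.001, 0.0]
ft_force: [-1.8, 4.9, 5.0]
gripper_width: 0.0498
t 3.17 st mm [-41.1 286.7  13.5] F st [-0.5  5.2  5. ] w 49.8 yaw err -0.0005 z [ 0.001  0.002 -1.   ] j [ 0.12  0.34  1.83  0.    0.98 -0.13]
turn [ 0.0018 -0.0012 -0.0005] shift [-0.1767  0.0262  0.0013]
```

```bash
python3 -c "
from plant import r
import cv2
f=r.grab_frame('scene');cv2.imwrite('pics/s1.png',cv2.resize(f['image'][100:300,260:500],None,fx=3,fy=3,interpolation=cv2.INTER_CUBIC))"
```

```text
(no output)
```

View pics/s1.png

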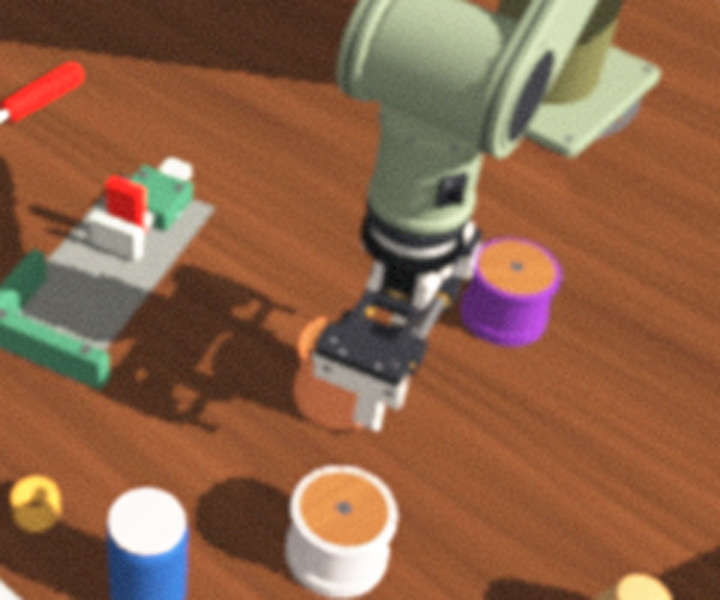

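The pot is upright and sliding ahead of the fork, with its neighbours clear. I'll continue.

```bash
python3 -m jog '[[[0,0,0],[-0.008,0.0012,0],-0.06],[[0,0,0],[-0.017,0.0025,0],-0.06],[[0,0,0],[-0.026,0.0038,0],-0.06],[[0,0,0],[-0.035,0.0052,0],-0.06],[[0,0,0],[-0.044,0.0065,0],-0.06],[[0,0,0],[-0.053,0.0078,0],-0.06],[[0,0,0],[-0.062,0.0092,0],-0.06],[[0,0,0],[-0.071,0.0105,0],-0.06],[[0,0,0],[-0.08,0.012,0],-0.06],[[0,0,0],[-0.088,0.013,0],-0.06]]'; python3 -c "
from h import *
rep()
goal(-15,110,12)"
```

```text
t: 4.05
ee_pos: [0.5329, 0.0651, 0.0132]
eef_rot: [0.615, 0.789, 0.001, 0.0]
ft_force: [-0.8, 4.3, 2.4]
gripper_width: 0.0496
t 4.05 st mm [-28.2 198.4  13.2] F st [0.3 4.4 2.4] w 49.6 yaw err -0.0002 z [ 0.001  0.001 -1.   ] j [-0.04  0.37  1.78  0.    0.99 -0.29]
turn [ 0.0016 -0.0006 -0.0002] shift [-0.0884  0.0132  0.0012]
```

```bash
python3 -m jog '[[[0,0,0],[-0.008,0.0012,0],-0.06],[[0,0,0],[-0.017,0.0025,0],-0.06],[[0,0,0],[-0.026,0.0038,0],-0.06],[[0,0,0],[-0.035,0.0052,0],-0.06],[[0,0,0],[-0.044,0.0065,0],-0.06],[[0,0,0],[-0.053,0.0078,0],-0.06],[[0,0,0],[-0.062,0.0092,0],-0.06],[[0,0,0],[-0.071,0.0105,0],-0.06],[[0,0,0],[-0.08,0.0115,0],-0.06],[[0,0,0],[-0.088,0.012,0],-0.06]]'; python3 -c "
from h import *
rep()
goal(-15,37,12)
from plant import r
import cv2
f=r.grab_frame('scene');cv2.imwrite('pics/s2.png',cv2.resize(f['image'][100:300,200:440],None,fx=3,fy=3,interpolation=cv2.INTER_CUBIC))
f=r.grab_frame('top');cv2.imwrite('pics/t2.png',cv2.resize(f['image'][130:280,270:430],None,fx=4,fy=4,interpolation=cv2.INTER_CUBIC))"
```

```text
t: 4.88
ee_pos: [0.5662, -0.0172, 0.0132]
eef_rot: [0.614, 0.789, 0.001, 0.0]
ft_force: [-1.4, 4.2, 3.4]
gripper_width: 0.0498
t 4.88 st mm [-16.1 110.4  13.2] F st [-0.3  4.4  3.4] w 49.8 yaw err -0.0001 z [ 0.002  0.001 -1.   ] j [-0.18  0.42  1.71  0.    1.01 -0.43]
turn [ 0.002  -0.0005 -0.0001] shift [-0.0734  0.0011  0.0012]
```

View pics/s2.png

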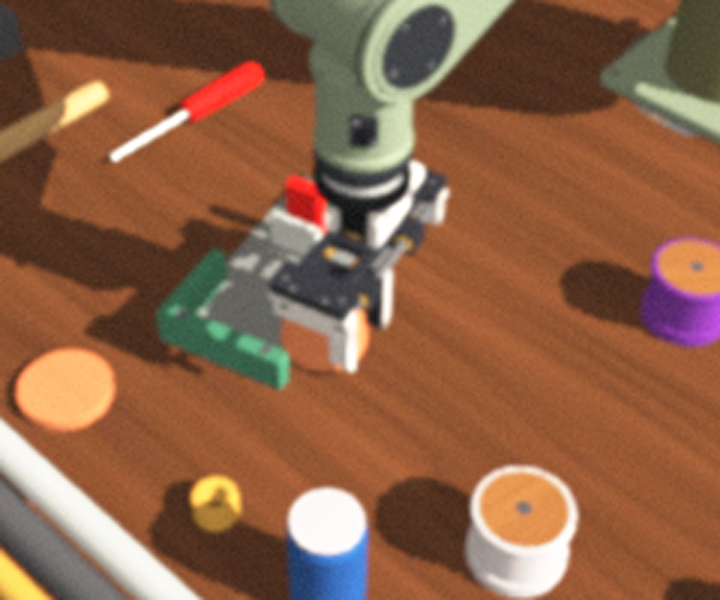

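View pics/t2.png

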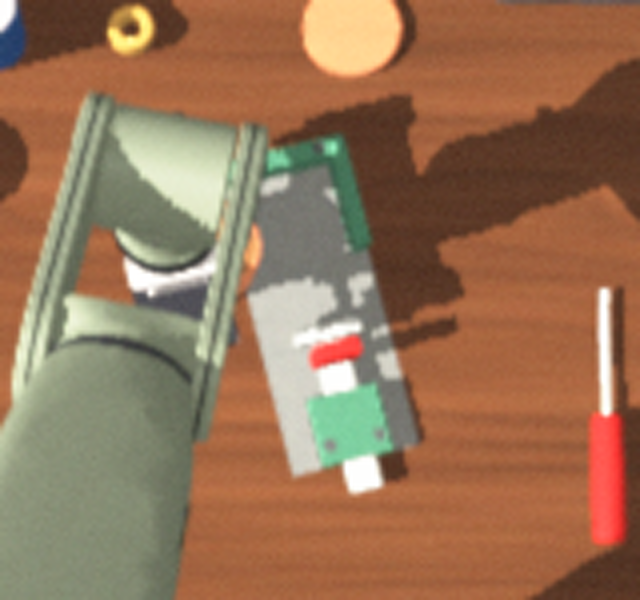

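```bash
python3 -m jog '[[[0,0,0],[-0.008,0.0,0],-0.06],[[0,0,0],[-0.016,0.0,0],-0.06],[[0,0,0],[-0.024,0.0,0],-0.06],[[0,0,0],[-0.032,0,0],-0.06],[[0,0,0],[-0.04,0.0,0],-0.06],[[0,0,0],[-0.048,0.0,0],-0.06],[[0,0,0],[-0.054,0.001,0],-0.06],[[0,0,0],[-0.06,0.001,0],-0.06],[[0,0,0],[-0.064,0.001,0],-0.06],[[0,0,0],[-0.067,0.001,0],-0.06]]'; python3 -c "
from h import *
rep()"
python3 -m jog '[[[0,0,0],[-0.001,0.0,0],-0.06],[[0,0,0],[-0.002,0.0,0],-0.06],[[0,0,0],[-0.003,0,0],-0.06]]'; python3 -c "
from h import *
rep();goal(-15,37,12)
from plant import r
import cv2
f=r.grab_frame('scene');cv2.imwrite('pics/s3.png',cv2.resize(f['image'][140:240,240:360],None,fx=6,fy=6,interpolation=cv2.INTER_CUBIC))"
```

```text
t: 5.82
ee_pos: [0.5832, -0.0815, 0.0131]
eef_rot: [0.615, 0.789, 0.001, 0.0]
ft_force: [-0.3, 2.7, 0.5]
gripper_width: 0.0497
t 5.82 st mm [-15.3  43.9  13.1] F st [0.4 2.7 0.5] w 49.7 yaw err -0.0003 z [ 0.001  0.001 -1.   ] j [-0.29  0.46  1.65  0.    1.03 -0.53]
t: 6.07
ee_pos: [0.5837, -0.0836, 0.0131]
eef_rot: [0.614, 0.789, 0.001, 0.0]
ft_force: [-0.6, 2.3, -0.0]
gripper_width: 0.0504
t 6.07 st mm [-15.4  41.7  13.1] F st [-0.   2.4 -0. ] w 50.4 yaw err 0.0003 z [ 0.001  0.001 -1.   ] j [-0.29  0.46  1.65  0.    1.03 -0.54]
turn [ 0.0015 -0.0011  0.0003] shift [-0.0047  0.0004  0.0011]
```

View pics/s3.png

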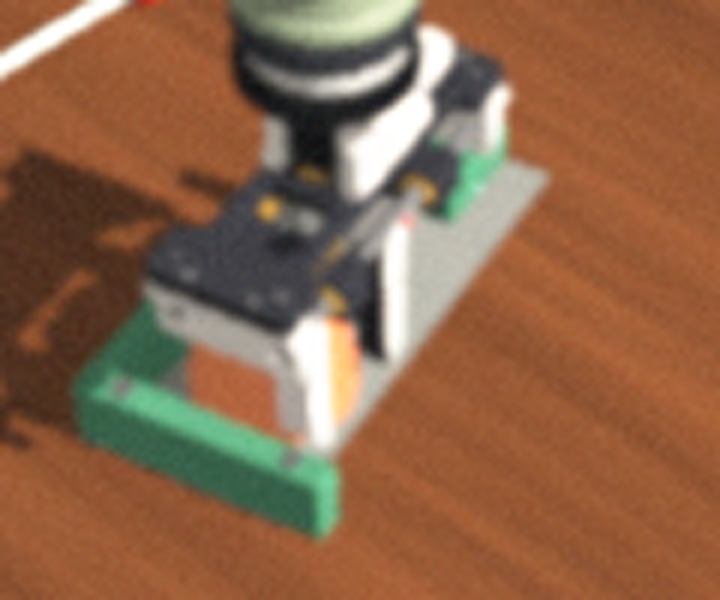

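The pot is in the station but not yet against the stop, and the force is still only sliding friction. I'll creep forward and watch the force.

```bash
python3 -m jog '[[[0,0,0],[-0.001,0.0,0],-0.06],[[0,0,0],[-0.002,0.0,0],-0.06],[[0,0,0],[-0.002,0,0],-0.06]]'; python3 -c "
from h import *
rep()"
python3 -m jog '[[[0,0,0],[-0.001,0.0,0],-0.06],[[0,0,0],[-0.002,0.0,0],-0.06],[[0,0,0],[-0.002,0,0],-0.06]]'; python3 -c "
from h import *
rep();goal(-15,37,12)"
```

```text
t: 6.37
ee_pos: [0.5843, -0.0858, 0.0132]
eef_rot: [0.614, 0.789, 0.001, 0.0]
ft_force: [0.0, 1.5, -0.5]
gripper_width: 0.0497
t 6.37 st mm [-15.3  39.4  13.2] F st [ 0.4  1.4 -0.5] w 49.7 yaw err 0.0002 z [ 0.002  0.001 -1.   ] j [-0.29  0.46  1.65  0.    1.04 -0.54]
t: 6.62
ee_pos: [0.5849, -0.0879, 0.0132]
eef_rot: [0.614, 0.789, 0.001, 0.0]
ft_force: [-0.9, 1.7, -0.7]
gripper_width: 0.0497
t 6.62 st mm [-15.3  37.3  13.2] F st [-0.4  1.9 -0.7] w 49.7 yaw err -0.0 z [ 0.002  0.001 -1.   ] j [-0.3   0.46  1.64  0.    1.04 -0.54]
turn [ 0.0018 -0.0006 -0.    ] shift [-0.0003  0.0003  0.0012]
```

```bash
for i in 1 ; do python3 -m jog '[[[0,0,0],[-0.001,0.0,0],-0.06],[[0,0,0],[-0.001,0.0,0],-0.06]]'|grep ft; python3 -c "
from h import *
rep()"; 
python3 -m jog '[[[0,0,0],[-0.001,0.0,0],-0.06],[[0,0,0],[-0.001,0.0,0],-0.06]]'|grep ft; python3 -c "
from h import *
rep()";
done
```

```text
ft_force: [-0.7, 1.8, -1.1]
t 6.78 st mm [-15.2  36.3  13.2] F st [-0.2  1.9 -1.1] w 49.8 yaw err -0.0001 z [ 0.002  0.001 -1.   ] j [-0.3   0.46  1.64  0.    1.04 -0.55]
ft_force: [-0.2, 1.3, -1.2]
t 6.95 st mm [-15.3  35.3  13.2] F st [ 0.1  1.4 -1.2] w 49.9 yaw err -0.0001 z [ 0.002  0.001 -1.   ] j [-0.3   0.46  1.64  0.    1.04 -0.55]
```

```bash
python3 -m jog '[[[0,0,0],[-0.001,0.0,0],-0.06],[[0,0,0],[-0.001,0.0,0],-0.06]]'|grep ft; 
python3 -m jog '[[[0,0,0],[-0.001,0.0,0],-0.06],[[0,0,0],[-0.001,0.0,0],-0.06]]'|grep ft; python3 -c "
from h import *
rep()
from plant import r
import cv2
f=r.grab_frame('top');cv2.imwrite('pics/t3.png',cv2.resize(f['image'][150:230,300:400],None,fx=7,fy=7,interpolation=cv2.INTER_CUBIC))
f=r.grab_frame('wrist');cv2.imwrite('pics/w3.png',f['image'])"
```

```text
ft_force: [-0.8, 2.2, -0.9]
ft_force: [-1.6, 5.4, 1.5]
t 7.28 st mm [-15.3  34.4  13.3] F st [-0.2  5.6  1.5] w 50.3 yaw err -0.0002 z [ 0.001  0.003 -1.   ] j [-0.3   0.46  1.64  0.    1.04 -0.55]
```

View pics/t3.png

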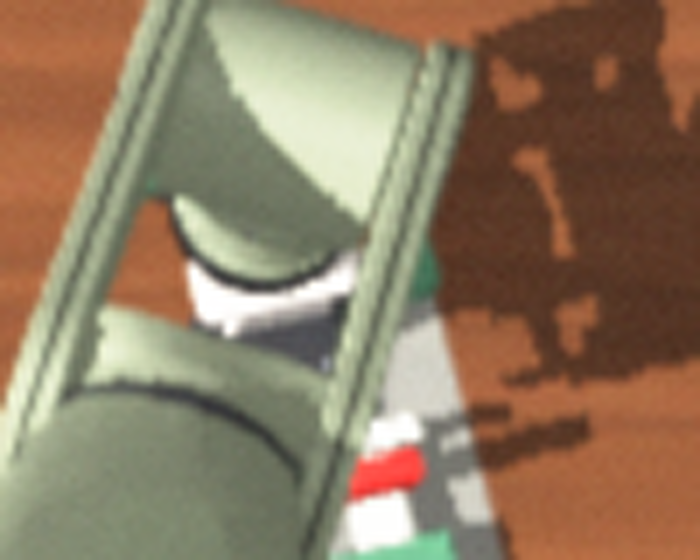

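View pics/w3.png

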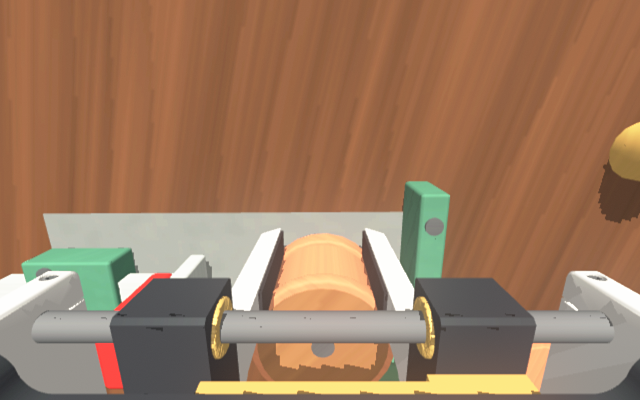

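```bash
python3 -m jog '[[[0,0,0],[-0.001,0.0,0],-0.06],[[0,0,0],[-0.001,0.0,0],-0.06],[[0,0,0],[-0.001,0.0,0],-0.06]]'|grep ft; python3 -c "
from h import *
rep()"
```

```text
ft_force: [-2.2, 5.9, 2.3]
t 7.63 st mm [-15.3  34.2  13.3] F st [-0.7  6.3  2.3] w 50.2 yaw err -0.0001 z [ 0.     0.004 -1.   ] j [-0.3   0.46  1.64  0.    1.04 -0.55]
```

```bash
python3 -m jog '[[[0,0,0],[-0.0015,0.0,0],-0.06],[[0,0,0],[-0.002,0.0,0],-0.06],[[0,0,0],[-0.002,0.0,0],-0.06]]'|grep ft; python3 -c "
from h import *
rep()"
```

```text
ft_force: [-2.6, 11.3, 4.3]
t 7.88 st mm [-15.3  33.8  13.4] F st [ 0.3 11.6  4.3] w 50.1 yaw err -0.0003 z [-0.001  0.006 -1.   ] j [-0.3   0.46  1.64  0.01  1.04 -0.55]
```

The force climbs to 11.6 N while the TCP stays put, so the pot is against the stop. I'll back the fork out and raise it.

```bash
python3 -m jog '[[[0,0,0],[0.004,0,0],-0.06],[[0,0,0],[0.012,0,0],-0.06],[[0,0,0],[0.025,0,0],-0.06],[[0,0,0],[0.04,0,0],-0.06],[[0,0,0],[0.06,0,0],-0.06],[[0,0,0],[0.07,0,-0.03],-0.06],[[0,0,0],[0.08,0,-0.07],-0.06],[[0,0,0],[0.09,0,-0.11],-0.06],[[0,0,0],[0.1,0,-0.14],-0.06],[[0,0,0],[0.1,0,-0.14],-0.06]]'; python3 -c "
from h import *
rep()
from plant import r
import cv2
f=r.grab_frame('scene');cv2.imwrite('pics/s4.png',cv2.resize(f['image'][140:240,240:360],None,fx=6,fy=6,interpolation=cv2.INTER_CUBIC))
s=r.sense();f=r.grab_frame('wrist');cv2.imwrite('pics/w4.png',f['image'])"
```

```text
t: 8.72
ee_pos: [0.5666, 0.0041, 0.1616]
eef_rot: [0.613, 0.79, 0.005, 0.007]
ft_force: [1.5, -0.4, 0.7]
gripper_width: 0.0496
t 8.72 st mm [-10.4 130.9 161.6] F st [ 1.3 -0.8  0.7] w 49.6 yaw err 0.0025 z [ 0.016 -0.    -1.   ] j [-0.15  0.22  1.62  0.    1.29 -0.4 ]
```

View pics/s4.png

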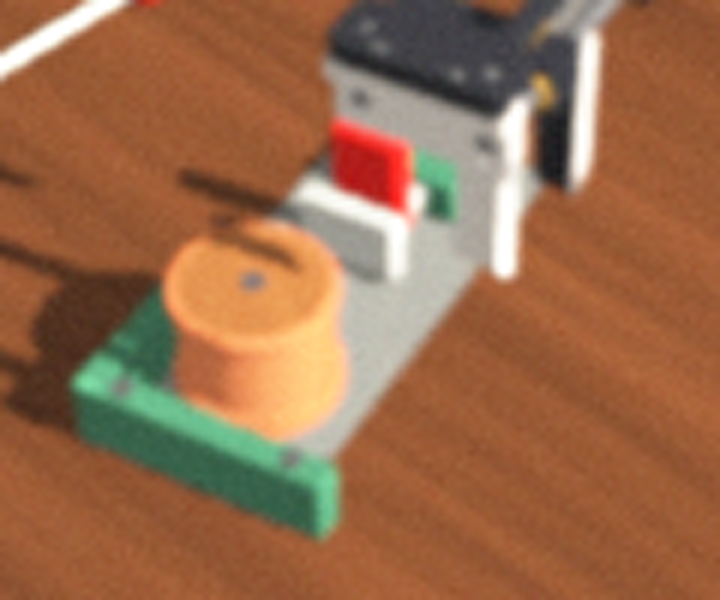

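View pics/w4.png

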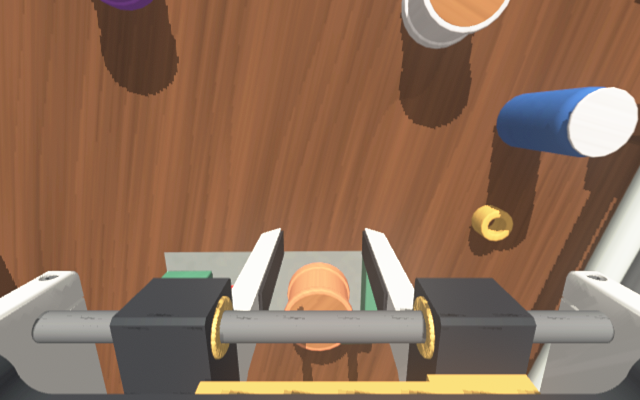

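In the scene crop the pot stands upright against the stop, with its top centre at (252,280), and the slide is still open. I'll compute its station position and the move to behind the handle.

```bash
python3 -c "
from h import *
P=ray('scene',((252.5)/6-.5+240,280.5/6-.5+140),.062);q=P[:2]-S[:2];c,n=np.cos(S[2]),np.sin(S[2]);print(c*q[0]+n*q[1],-n*q[0]+c*q[1])
rep();goal(-165,0,161)"
```

```text
-0.017596385117192383 -0.0019988224740642296
t 8.82 st mm [-14.4 131.  155.2] F st [-1.3 -0.1 -1. ] w 50.1 yaw err 0.0016 z [ 0.006  0.    -1.   ] j [-0.15  0.22  1.63  0.    1.28 -0.4 ]
turn [0.0057 0.0013 0.0016] shift [-0.1307 -0.1508 -0.0065]
```

```bash
python3 -m jog '[[[0,0,0],[-0.02,-0.022,0],1],[[0,0,0],[-0.04,-0.045,0],1],[[0,0,0],[-0.06,-0.07,0],1],[[0,0,0],[-0.08,-0.092,0],1],[[0,0,0],[-0.1,-0.115,0],1],[[0,0,0],[-0.12,-0.138,0],1],[[0.005,0,0],[-0.131,-0.151,0],1],[[0.005,0,0],[-0.131,-0.151,0],1],[[0.005,0,0],[-0.131,-0.151,0],1]]'; python3 -c "
from h import *
rep();goal(-165,0,40)
from plant import r
import cv2
f=r.grab_frame('wrist');cv2.imwrite('pics/w5.png',f['image'])"
```

```text
t: 9.57
ee_pos: [0.446, -0.1614, 0.1509]
eef_rot: [0.615, 0.788, -0.001, -0.003]
ft_force: [0.6, 0.1, -0.1]
gripper_width: 0.0003
t 9.57 st mm [-167.9   -0.   150.9] F st [ 0.6 -0.  -0.1] w 0.3 yaw err -0.0025 z [-0.006  0.002 -1.   ] j [-0.53  0.05  1.84 -0.    1.26 -0.77]
turn [-0.0056 -0.0036 -0.0025] shift [-0.0004  0.0036  0.1109]
```

View pics/w5.png

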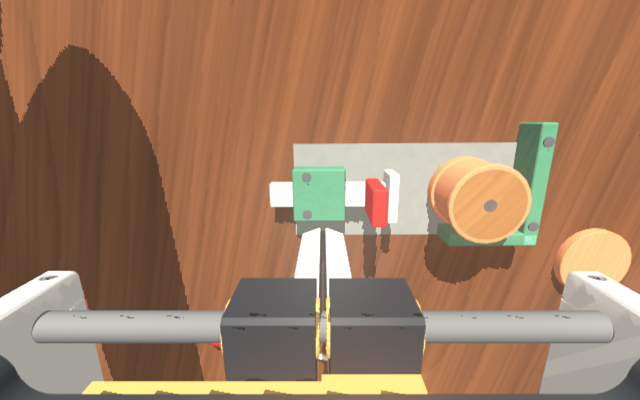

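The wrist view shows the pot seated at the stop, with the red handle at (376,203) and the closed fingers behind it. I'll check the handle's position before descending.

```bash
python3 -c "
from h import *
from plant import r
import cv2
s=r.sense();f=r.grab_frame('wrist');H=f['hand_eye']
M=R.from_quat(s['eef_rot']).as_matrix()
def w(u,v,z):
    d=M@H[:3,:3]@np.array([(u-f['cx'])/f['fx'],(v-f['cy'])/f['fy'],1]);o=s['ee_pos']+M@H[:3,3]
    P=o+d*(z-o[2])/d[2];q=P[:2]-S[:2];c,n=np.cos(S[2]),np.sin(S[2]);return np.round([1e3*(c*q[0]+n*q[1]),1e3*(-n*q[0]+c*q[1])],1)
print('handle top back',w(366,181,.072),w(372,226,.072),'pot',w(490,206,.062))
rep();goal(-165,0,40)
cv2.imwrite('pics/w6.png',cv2.resize(f['image'][140:260,260:420],None,fx=5,fy=5,interpolation=cv2.INTER_CUBIC))"
```

```text
handle top back [-129.7   24.5] [-122.8  -16.9] pot [-13.6  -1. ]
t 9.67 st mm [-166.7    0.4  151.7] F st [-0.  -0.   0.4] w 0.3 yaw err 0.0001 z [-0.005  0.001 -1.   ] j [-0.53  0.05  1.83 -0.    1.26 -0.77]
turn [-0.0045 -0.0027  0.0001] shift [-0.0007  0.0022  0.1117]
```

View pics/w6.png

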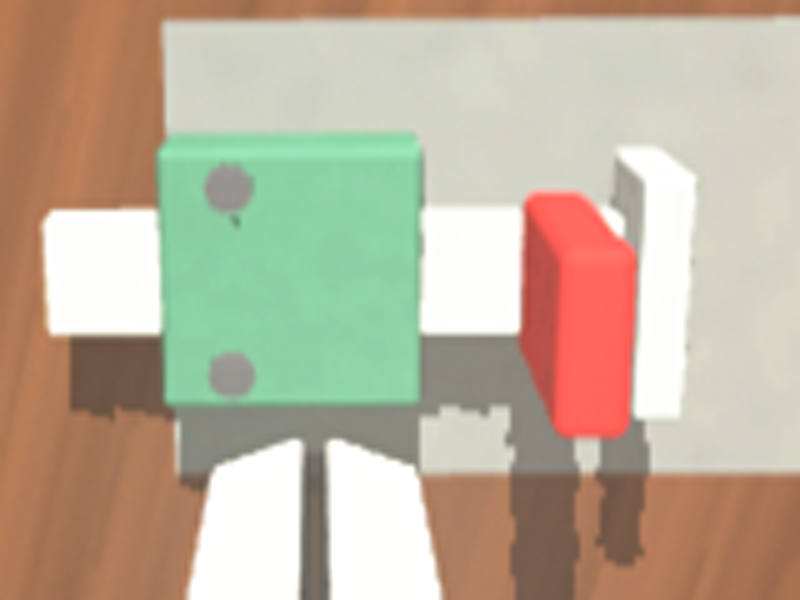

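The handle's back is at station x = -123 mm and centred on y = 0, as modelled. I'll descend behind it.

```bash
python3 -m jog '[[[0,0,0],[0,0.001,0.035],1],[[0,0,0],[0,0.002,0.07],1],[[-0.002,-0.001,0],[0,0.002,0.1],1],[[-0.002,-0.001,0],[0,0.002,0.112],1],[[-0.002,-0.001,0],[0,0.002,0.112],1],[[-0.002,-0.001,0],[0,0.002,0.112],1]]'; python3 -c "
from h import *
rep();goal(-136,0,40)"
```

```text
t: 10.17
ee_pos: [0.4489, -0.1599, 0.04]
eef_rot: [0.614, 0.789, -0.001, -0.001]
ft_force: [0.5, -0.1, 0.6]
gripper_width: 0.0005
t 10.17 st mm [-164.8    0.8   40. ] F st [ 0.5 -0.2  0.6] w 0.5 yaw err 0.0017 z [-0.003  0.001 -1.   ] j [-0.52  0.21  1.92 -0.    1.01 -0.77]
turn [-0.0028 -0.0016  0.0017] shift [-0.0009  0.0288 -0.0001]
```

```bash
python3 -m jog '[[[0,0,0],[0,0.01,0],1],[[0,0,0],[0,0.02,0],1],[[0,0,0],[0,0.026,0],1],[[0,0,0],[0,0.032,0],1],[[0,0,0],[0,0.038,0],1],[[0,0,0],[0,0.044,0],1],[[0,0,0],[0,0.05,0],1],[[0,0,0],[0,0.055,0],1],[[0,0,0],[0,0.059,0],1],[[0,0,0],[0,0.062,0],1]]'; python3 -c "
from h import *
rep();goal(-82,0,40)
from plant import r
import cv2
f=r.grab_frame('wrist');cv2.imwrite('pics/w7.png',f['image'])"
```

```text
t: 11.0
ee_pos: [0.5096, -0.1458, 0.0408]
eef_rot: [0.614, 0.789, -0.001, -0.0]
ft_force: [-3.3, -1.3, 2.2]
gripper_width: 0.0002
t 11.0 st mm [-102.5   -0.5   40.8] F st [-3.5 -0.4  2.2] w 0.2 yaw err 0.0001 z [-0.001 -0.    -1.   ] j [-0.44  0.31  1.79 -0.    1.04 -0.69]
turn [-0.0014  0.      0.0001] shift [0.0004 0.0205 0.0007]
```

View pics/w7.png

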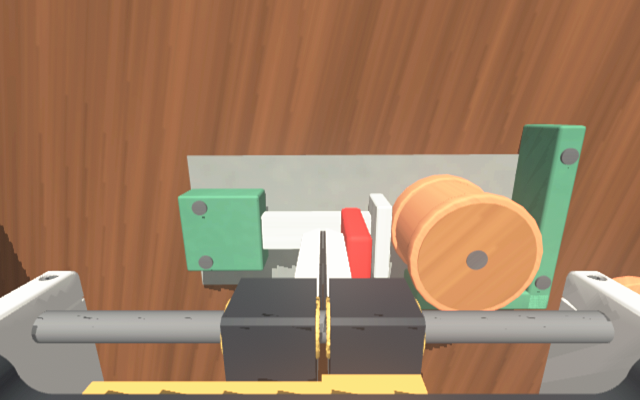

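The fingers are pushing the handle with about 3.5 N of slide friction, and the jaw is close to the pot. I'll continue slowly.

```bash
python3 -m jog '[[[0,0,0],[0,0.002,0],1],[[0,0,0],[0,0.004,0],1],[[0,0,0],[0,0.006,0],1],[[0,0,0],[0,0.008,0],1],[[0,0,0],[0,0.01,0],1],[[0,0,0],[0,0.012,0],1],[[0,0,0],[0,0.013,0],1],[[0,0,0],[0,0.014,0],1]]'; python3 -c "
from h import *
rep();goal(-82,0,40)"
```

```text
t: 11.72
ee_pos: [0.5221, -0.1425, 0.0406]
eef_rot: [0.614, 0.789, -0.001, -0.001]
ft_force: [-5.4, -1.7, 2.0]
gripper_width: 0.0003
t 11.72 st mm [-89.5  -0.3  40.6] F st [-5.7 -0.4  2. ] w 0.3 yaw err 0.0001 z [-0.003 -0.    -1.   ] j [-0.43  0.33  1.76 -0.    1.05 -0.67]
turn [-0.0027 -0.0004  0.0001] shift [0.0003 0.0075 0.0006]
```

```bash
python3 -m jog '[[[0,0,0],[0,0.0015,0],1],[[0,0,0],[0,0.003,0],1],[[0,0,0],[0,0.0045,0],1],[[0,0,0],[0,0.005,0],1],[[0,0,0],[0,0.005,0],1]]'|grep ft; python3 -c "
from h import *
rep()"; python3 -m jog '[[[0,0,0],[0,0.001,0],1],[[0,0,0],[0,0.0015,0],1],[[0,0,0],[0,0.0015,0],1]]'|grep ft; python3 -c "
from h import *
rep()"
```

```text
ft_force: [-5.4, -1.7, 2.3]
t 12.13 st mm [-84.2  -0.3  40.6] F st [-5.6 -0.3  2.3] w 0.2 yaw err 0.0 z [-0.002 -0.    -1.   ] j [-0.42  0.34  1.75 -0.    1.05 -0.67]
ft_force: [-5.3, -0.9, 1.8]
t 12.38 st mm [-82.7  -0.2  40.6] F st [-5.4  0.5  1.8] w 0.4 yaw err 0.0 z [-0.002 -0.    -1.   ] j [-0.42  0.34  1.74 -0.    1.06 -0.66]
```

```bash
python3 -m jog '[[[0,0,0],[0,0.001,0],1],[[0,0,0],[0,0.001,0],1],[[0,0,0],[0,0.001,0],1]]'|grep ft; python3 -c "
from h import *
rep()"; python3 -m jog '[[[0,0,0],[0,0.001,0],1],[[0,0,0],[0,0.001,0],1],[[0,0,0],[0,0.001,0],1]]'|grep ft; python3 -c "
from h import *
rep()
from plant import r
import cv2
f=r.grab_frame('wrist');cv2.imwrite('pics/w8.png',f['image'])"
```

```text
ft_force: [-5.8, -0.7, 2.3]
t 12.63 st mm [-81.7  -0.2  40.6] F st [-5.8  0.8  2.3] w 0.5 yaw err 0.0001 z [-0.002 -0.    -1.   ] j [-0.42  0.34  1.74 -0.    1.06 -0.66]
ft_force: [-7.4, -1.0, 4.2]
t 12.88 st mm [-81.7  -0.3  40.6] F st [-7.4  0.8  4.2] w 0.4 yaw err 0.0003 z [-0.004 -0.    -1.   ] j [-0.42  0.35  1.74 -0.    1.06 -0.66]
```

View pics/w8.png

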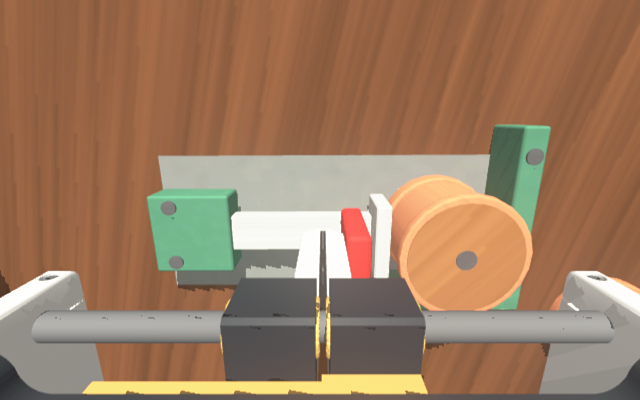

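The motion stopped at TCP x = -81.7 mm, where -81.5 mm was expected at q = 0.060. In the picture the pot is against the fence. I'll press once more to make sure.

```bash
python3 -m jog '[[[0,0,0],[0,0.001,0],1],[[0,0,0],[0,0.002,0],1],[[0,0,0],[0,0.002,0],1],[[0,0,0],[0,0.002,0],1]]'|grep ft; python3 -c "
from h import *
rep()"
```

```text
ft_force: [-12.8, -3.1, 8.6]
t 13.27 st mm [-81.6  -0.2  40.6] F st [-13.2   0.2   8.6] w 0.5 yaw err 0.0007 z [-0.008 -0.001 -1.   ] j [-0.41  0.35  1.74 -0.    1.06 -0.66]
```

Solid stop. I'll retreat straight back, then go up.

```bash
python3 -m jog '[[[0,0,0],[0,-0.005,0],1],[[0,0,0],[0,-0.015,0],1],[[0,0,0],[0,-0.03,0],1],[[0,0,0],[0,-0.045,0],1],[[0,0,0],[0,-0.05,-0.03],1],[[0,0,0],[0,-0.06,-0.07],1],[[0,0,0],[0,-0.06,-0.11],1],[[0,0,0],[0,-0.06,-0.13],1],[[0,0,0],[0,-0.06,-0.13],1]]'; python3 -c "
from h import *
rep()
from plant import r
import cv2
f=r.grab_frame('wrist');cv2.imwrite('pics/w9.png',f['image'])
f=r.grab_frame('scene');cv2.imwrite('pics/s9.png',f['image']);cv2.imwrite('pics/s9c.png',cv2.resize(f['image'][140:240,240:360],None,fx=6,fy=6,interpolation=cv2.INTER_CUBIC))"
```

```text
t: 14.02
ee_pos: [0.4798, -0.1568, 0.1777]
eef_rot: [0.614, 0.789, 0.001, 0.007]
ft_force: [1.3, 0.4, 0.3]
gripper_width: 0.0007
t 14.02 st mm [-134.    -3.8  177.7] F st [1.4 0.1 0.3] w 0.7 yaw err -0.0002 z [ 0.013 -0.007 -1.   ] j [-0.49  0.07  1.75  0.    1.3  -0.74]
```

View pics/w9.png

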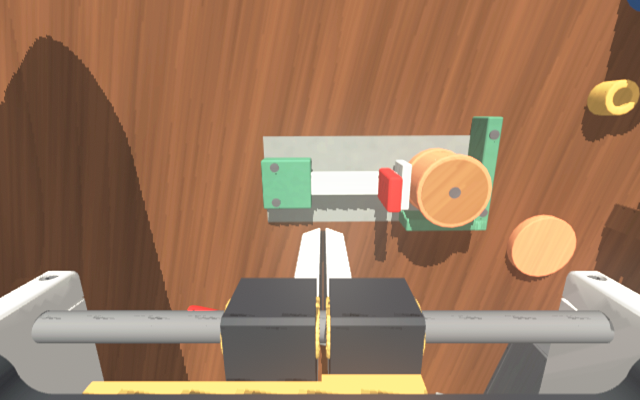

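View pics/s9c.png

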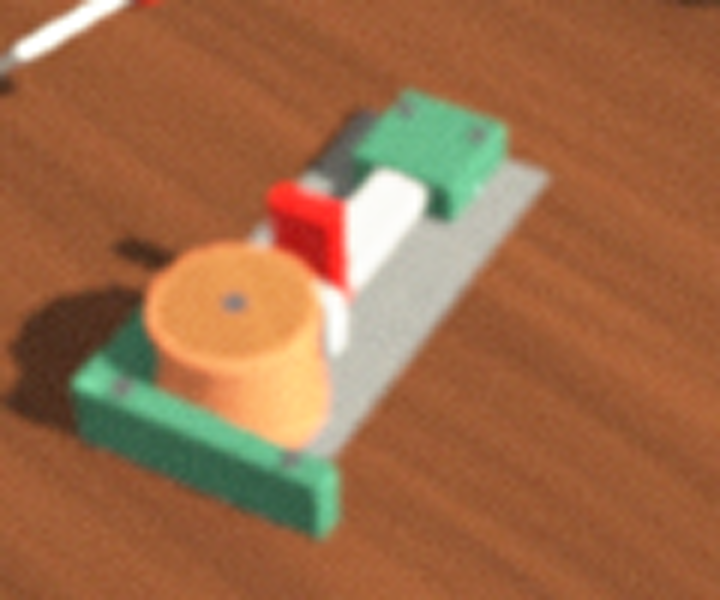

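View pics/s9.png

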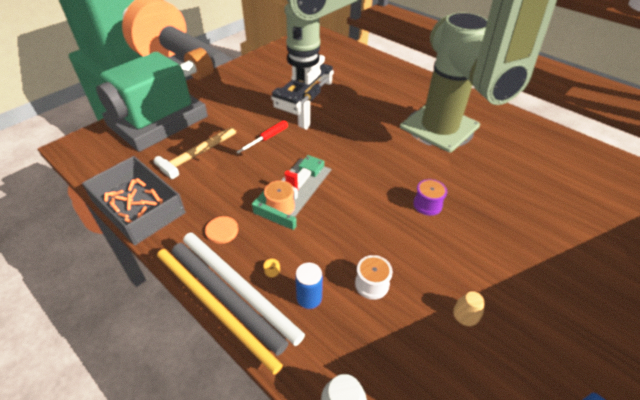

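The pot is clamped between the jaw and the fence, against the stop, and everything else is unmoved. I'll do one numeric check and then hand in.

```bash
python3 -c "
from h import *
P=ray('scene',((234.5)/6-.5+240,302.5/6-.5+140),.062);q=P[:2]-S[:2];c,n=np.cos(S[2]),np.sin(S[2]);print(c*q[0]+n*q[1],-n*q[0]+c*q[1])
rep()
from plant import r
print(r.hand_in())"
```

```text
-0.0023609255805597537 -0.0016032711093804852
t 14.12 st mm [-137.1   -1.1  172. ] F st [-0.4  0.9  0. ] w 0.4 yaw err -0.0001 z [ 0.003 -0.002 -1.   ] j [-0.49  0.08  1.76 -0.    1.3  -0.74]
the job is handed in; nothing more can be done
None
```

I pushed the copper pot along the bench with the half-open fingers as a fork, without lifting it, until it met the end stop. I then pushed the red handle with the closed fingers until the jaw held the pot against the fence, backed the arm off and handed the job in at about 14 s. The system reports no verdict.

**At the end stop:** the push force rose to 11.6 N with the tool no longer advancing. The scene camera put the pot at station (-18, -2) mm with the slide still open.

**Slide pushed in:** the tool stopped at x = -81.6 mm, which corresponds to a slide value of about 0.060, and held there as I pressed to 13 N.

**After retreating:** the scene camera put the pot's centre at station (-2.4, -1.6) mm, inside the limits but subject to about 2 mm of camera error. The pot is upright, and the wrist force is about zero with the gripper clear. The other items looked unmoved in the pictures, though I did not measure them.

**What disagreed:**
- The two cameras' fits of the station differed by about 3 mm, so I relied on the contact forces for the final positions.
- I met the end stop 2 to 3 mm later than I had calculated.
- I saw 2 to 5 N of upward force on the fingers during the long push; the pot stayed upright.

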